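Report the miscut profile at the length-checking board

ROBOT

A 6-joint arm with a two-finger parallel gripper is mounted at the origin on the work surface. World frame = base frame: x ahead of the robot, y to its left, z up, the work surface at z = 0. Lengths are in m, angles in degrees, forces in N, time in s.
With the tool pointing down it reaches from about 0.3 to 0.75 m from the base axis. Payload 8.5 kg.
Tool frame: the origin (TCP) lies between the finger pads; the fingertips stand env.finger_overhang ahead of it and the grasp point (between the pads) lies 2 mm behind it (env.finger_overhang is the distance from the TCP to the fingertips, in m); z points along the fingers, y is the line along which they close (so a half turn about z gives the same grasp; the last joint's range is limited). The gripper opens to 85 mm and grips with 20 to 120 N. Pads are 22 mm wide; open, the fingers measure 114 mm over their backs; the gripper's body (76 mm by 85 mm) begins 54 mm behind the grasp point. The pads swing forward as they close: fully open they stand 13 mm farther back than shut.
Start: joints at [-83.669, 21.807, 74.336, -0, 83.858, -12.336], TCP at [0.176, -0.521, 0.248] pointing down, gripper open.
Joint ranges: [-178.18, 178.18], [-50.72, 133.34], [12.68, 142.11], [-81.47, 261.47], [9.98, 163.14], [-165.26, 165.26]. Speed limits (degrees/s): [136.94, 136.94, 180, 180, 180, 180].

INTERFACE

Orientations are given as a 3x3 rotation matrix whose columns are the frame's x, y, z axes.
In Python, from rig import env gives the robot as it stands. The module is installed in compiled form; this text tells all that it offers.
- The arm moves only by the tool jog_arm, never from a script. Its arguments are lists of equal length, an entry for each row: "hand": the finger opening in m, from 0 to 0.0854; "travel": the shift along the world's x, y, z in m, a list of three; "yaw": the turn about the world's z in rad. A call has exactly 5 rows; each row shifts and turns the commanded pose from where the row before left it; what a row does not reach is not made up. A row lasts 1/8 s, in which the tool goes at most 62.5 mm and 10.7 degrees, less where a joint would pass 70% of its speed; a pose out of reach is approached as far as the arm can. A call is refused whole if a number of a shift passes 0.0625 or a number of a turn 0.188, either way. A call with a gripper value outside its range is refused whole. The fingers move at their own pace and stop on an object; "grip_force" is the grip in N (left out, the last holds). Time passes only in rows, so rows that do not move let the fingers close, or fill a call up. It gives the time, the measured TCP pose, the force, the opening and the grip force at its end, in the units of the state.
- env.observe(): the state, without advancing time (a new reading comes with each control period).
- env.get_image(name): name is "scene" or "side" or "wrist"; returns the picture (384x512x3 uint8, red, green, blue); there is no depth.
- env.calibration(name): a dict with "fx", "fy", "cx", "cy" (pixels), "position" and "rotation" of the camera in the world; the wrist camera has in their place "hand_eye" (4x4, takes a point from camera to tool coordinates, whose origin is the TCP and whose axes are the flange's). Camera axes: x right, y down, z forward; pixel columns grow to the right and rows downward; lengths in m; the calibration is good to about 2 mm. The wrist camera is an equidistant fisheye: a pixel r from the principal point sees the ray r / f radians off the axis. A picture is of the moment at which its call begins: read the wrist's pose just before it. calibration takes no time and is no camera call.
- env.close_job(): hands the job in; it is judged then, once.
The state is a dict: "time_s": time; "q": joint angles; "qvel": joint speeds; "joint_efforts": joint torques, N m; "position": TCP position; "tool_rot": TCP orientation; "ft_force": force on the tool from outside, world axes, zero at the start; "wrist_torque": the same for the moment, N m; "grip_width": finger opening in m; "gripper_force": force on a finger pad.
Only numpy, scipy, OpenCV 4.12 (cv2) and the standard library are available. Lean on these libraries where they do the work, as an engineer would, in place of code of your own. Each camera call takes 0.05 s, during which the arm holds its last target. There are 200 camera calls.

TASK

One of the three aluminium profiles on the length-checking board was cut too short and does not reach the yellow line. Show it to the overhead camera: point straight at the middle of its top from just above, fingertips about two centimetres clear of it, and keep still there for two seconds without touching it. Then press the green button on the yellow box all the way down with the fingertips to log it, let it spring back, and finish clear; do not point or dip down over the two good profiles, and leave all the profiles, the tape measure and the screwdriver where they are.

Things in the scene. Friction and masses are not known exactly. Their poses are not given: they have to be found in the camera images.
- board: Fixed length-checking board on the bench: black rubber-faced plate 280 x 260 x 12 mm. Origin: centre of its underside; its x axis runs along the profiles towards the blue end stop (15 mm thick, 35 mm high above the bench) on its far (+x) edge. A yellow line about 200 mm in front of the stop runs across it.
- short_piece: The miscut profile: bare aluminium box section with a channel along its top, 140 mm long, 40 mm wide, 45 mm high, about 0.2 kg, lying loose on the board (its top is about 57 mm above the bench). Origin: on its underside at its far end, by the stop; the piece runs from there along its -x axis; z up.
- short_middle (a point): The middle of the top face of the short profile (140 x 40 mm), half-way along and across it.
- good_piece_a: A correctly cut profile, same section (40 wide, 45 high), 200 mm long, reaching the yellow line; loose. Origin: on its underside at its far end by the stop; it runs along its -x axis. The three profiles lie side by side about 80 mm apart, centre to centre, in any order.
- good_piece_b: The other correctly cut profile, 200 mm long, same section and same axes.
- log_button_top (a point): Centre of the top of the round green push button (36 mm diameter) that stands on a fixed yellow box, 90 x 90 x 45 mm, to the left or the right of the board. The button is pressed straight down.
- log_button (a joint): Travel of the green button: 0 up, 0.006 m fully down. Sprung: fully down takes about 5 N, and it returns by itself.
- tape: Orange tape measure standing on the bench on the other side of the board from the button box, 70 x 36 x 62 mm, loose. Origin: centre of its underside.
- screwdriver: Screwdriver lying on the bench beyond the board, loose, roughly along world y. Origin: centre of its underside.
There are look-alikes about, which are no part of the job. What is shaped like the short_piece but red is not meant.

How it is judged (in metres and radians):
On the way, in this order (a step that is already met when the one before it is completed fails the run):
1. the fingertips stay 1.5 s just above the middle of the short profile (grasp point within 25 mm of it sideways and 10 to 65 mm above its top: tips up to about 45 mm above) (horizontal distance between the grasp point and short_middle below 0.025 m and z of the grasp point in the frame of short_middle between 0.01 and 0.065 m), for 1.5 s.
2. the green button is pressed at least 4.5 mm of its 6 mm, with the fingertips over it (value of joint log_button above 0.0045 m and horizontal distance between the grasp point and log_button_top below 0.04 m), for 0.05 s.
At the end, for the whole second after the job is handed in: The short profile was pointed at and the button then pressed; the button is back up (within 1.5 mm), the three profiles are within 6 mm of where they lay, and the tape measure and screwdriver within 12 mm (value of joint log_button below 0.0015 m and distance of each of short_piece, good_piece_a, good_piece_b from where it was at the start of the episode below 0.006 m and distance of each of tape, screwdriver from where it was at the start of the episode below 0.012 m); the robot touches nothing.
It fails at once if the robot touches the short profile (contact force between any of the fingers, the arm and short_piece above 0.3 N).
It fails at once if a profile is moved or lifted by more than 6 mm, or the tape measure or screwdriver by more than 12 mm (not (distance of each of short_piece, good_piece_a, good_piece_b from where it was at the start of the episode below 0.006 m and distance of each of tape, screwdriver from where it was at the start of the episode below 0.012 m)).
It fails at once if the fingertips dip down over a good profile (grasp point over it and less than 50 mm above its top) ((x of the grasp point in the frame of good_piece_a between -0.2 and 0 m and y of the grasp point in the frame of good_piece_a between -0.02 and 0.02 m and z of the grasp point in the frame of good_piece_a below 0.095 m) or (x of the grasp point in the frame of good_piece_b between -0.2 and 0 m and y of the grasp point in the frame of good_piece_b between -0.02 and 0.02 m and z of the grasp point in the frame of good_piece_b below 0.095 m)).
It also fails if it takes over 38 s, if anything falls off the work surface, if the arm or the gripper's body presses on something with over 40 N, if the wrist force passes 120 N, or if a joint passes its speed limit or range.

## Working session

There is one attempt and no reset: what is moved stays moved. The work goes in short steps, Python scripts to look and compute and a tool call to move; the robot and the scene stay as the last step left them, time stands still between calls to the robot, and variables do not carry over. Pictures are saved under pics/ and viewed, at most 10 in all, crops included, and the job is handed in when it is done.

Besides the shell and the picture viewer there is one more tool, called after "Emit:" as name([rows], argument=value, ...), one row to a line, values as JSON. jog_arm: Moves the arm, as the interface text tells. Its arguments: {"type":"object","properties":{"hand":{"type":"array"},"travel":{"type":"array"},"yaw":{"type":"array"},"grip_force":{"type":"number"}},"required":["hand","travel","yaw"]}

```bash
mkdir -p pics; python3 - <<'E'
from rig import env
import cv2, numpy as np
for n in("scene","side"):
    im=env.get_image(n); cv2.imwrite(f"pics/{n}.png",im[...,::-1]); c=env.calibration(n)
    print(n,{k:np.round(v,3).tolist() for k,v in c.items()})
s=env.observe(); print(s["time_s"],s["position"],s["tool_rot"],s["grip_width"],env.finger_overhang,s["ft_force"])
E
```

```text
scene {'fx': 471.053, 'fy': 471.053, 'cx': 255.322, 'cy': 192.519, 'position': [1.237, -0.799, 1.081], 'rotation': [[0.811, 0.409, -0.418], [0.585, -0.578, 0.57], [-0.008, -0.706, -0.708]]}
side {'fx': 393.624, 'fy': 393.624, 'cx': 254.95, 'cy': 188.384, 'position': [0.585, -0.923, 0.717], 'rotation': [[0.997, -0.034, 0.074], [-0.081, -0.565, 0.821], [0.014, -0.825, -0.565]]}
0.1 [ 0.17600159 -0.52084008  0.24776458] [[ 9.47407457e-01  3.20029837e-01 -1.20404636e-04]
 [ 3.20029715e-01 -9.47406606e-01  1.30555694e-03]
 [ 3.03745028e-04 -1.27542744e-03 -9.99999141e-01]] 0.08541323890996426 0.017 [-0.1715711  -0.29886995  0.24260386]
```

View pics/scene.png

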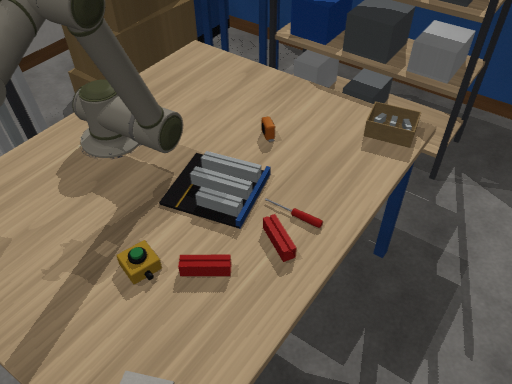

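View pics/side.png

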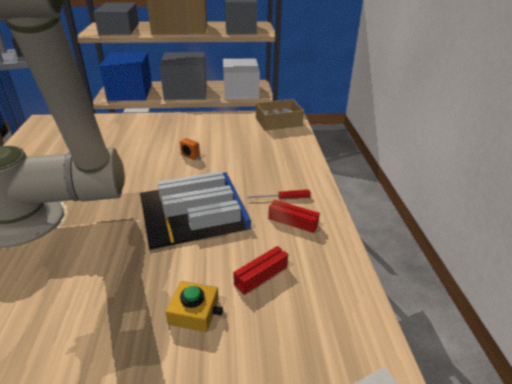

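The short profile is the nearest one: about (220,203) in scene and (215,215) in side. The button is at (137,255) in scene and (192,296) in side. The tape, screwdriver and red look-alikes are all clear of these.

```bash
python3 - <<'E'
import cv2, numpy as np
a=cv2.imread("pics/scene.png")[145:230,155:280]; b=cv2.imread("pics/side.png")[165:255,135:260]
a=cv2.resize(a,None,fx=6,fy=6,interpolation=cv2.INTER_CUBIC);b=cv2.resize(b,None,fx=6,fy=6,interpolation=cv2.INTER_CUBIC)
cv2.imwrite("pics/ca.png",a);cv2.imwrite("pics/cb.png",b)
E
cat > h.py <<'E'
import cv2, numpy as np
from rig import env
def ray(n,p):
    c=env.calibration(n); d=np.array([(p[0]-c["cx"])/c["fx"],(p[1]-c["cy"])/c["fy"],1])
    return np.array(c["position"]),np.array(c["rotation"])@d
def plane(n,p,z):
    o,d=ray(n,p); return o+d*(z-o[2])/d[2]
def tri(p,q):
    (o,d),(O,D)=ray("scene",p),ray("side",q)
    t=np.linalg.lstsq(np.stack([d,-D],1),O-o,rcond=None)[0]
    A,B=o+d*t[0],O+D*t[1]; return (A+B)/2,np.linalg.norm(A-B)
E
python3 - <<'E'
from h import *
P={}
for n in("scene","side"):
    h=cv2.cvtColor(cv2.imread(f"pics/{n}.png"),cv2.COLOR_BGR2HSV)
    for k,lo,hi in(("green",(50,100,30),(85,255,255)),("yellow",(20,150,60),(34,255,255)),("orange",(5,190,120),(14,255,255)),("blue",(105,150,60),(125,255,255))):
        m=cv2.inRange(h,lo,hi); N,_,st,ce=cv2.connectedComponentsWithStats(m)
        print(n,k,[(st[i].tolist(),ce[i].round(1).tolist()) for i in range(1,N) if st[i,4]>25 and ce[i][1]>120])
        if k=="green": i=1+st[1:,4].argmax(); P[n]=ce[i]
print(P,tri(P["scene"],P["side"]))
E
```

```text
scene green [([129, 247, 15, 13, 139], [136.3, 253.0])]
scene yellow [([175, 184, 18, 23, 58], [183.4, 195.5]), ([117, 240, 45, 44, 873], [139.0, 262.9])]
scene orange [([262, 117, 12, 11, 62], [266.5, 121.7])]
scene blue [([236, 167, 34, 59, 294], [251.4, 195.9]), ([386, 180, 19, 36, 264], [394.5, 198.7]), ([380, 214, 14, 19, 145], [386.3, 223.4]), ([374, 245, 10, 12, 64], [378.8, 250.9])]
side green [([183, 287, 18, 15, 224], [191.5, 293.8])]
side yellow [([165, 218, 9, 25, 79], [169.3, 230.8]), ([166, 282, 51, 49, 1441], [191.9, 308.5])]
side orange [([181, 139, 16, 10, 77], [188.7, 143.0])]
side blue [([224, 174, 8, 12, 30], [227.3, 180.2]), ([232, 187, 17, 40, 94], [241.5, 208.4])]
{'scene': array([136.27338129, 253.        ]), 'side': array([191.5       , 293.83482143])} (array([ 0.50578099, -0.35327387,  0.06004515]), np.float64(8.970914556841967e-05))
```

View pics/ca.png

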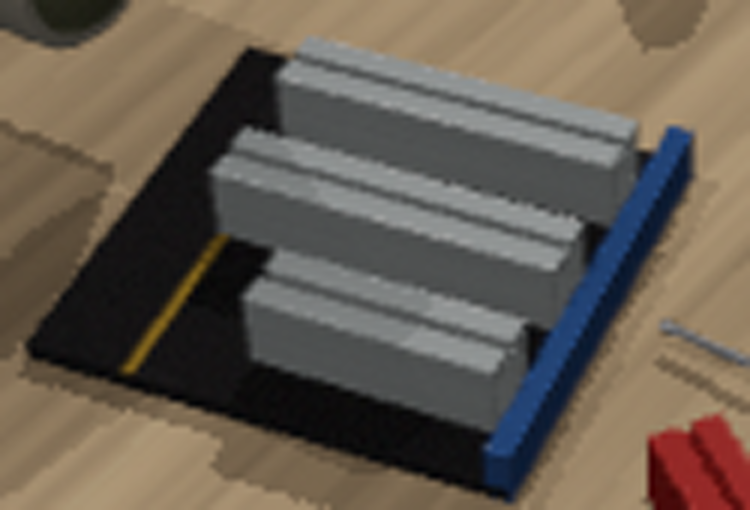

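View pics/cb.png

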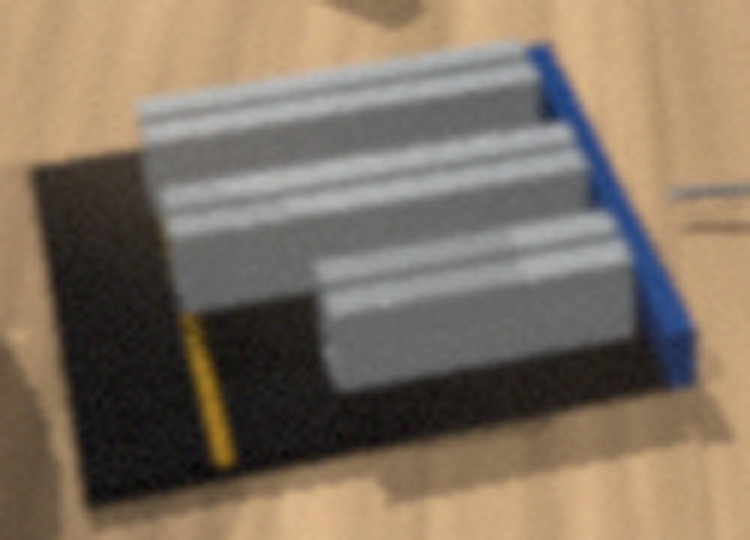

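The crops confirm the front profile is the short one, with its near end well short of the yellow line. Its top corners in crop pixels are about (245,290), (272,250), (525,322), (500,372) in scene and (325,305), (317,265), (612,212), (632,260) in side.

```bash
python3 - <<'E'
from h import *
f=lambda c,o:(np.array(c)+.5)/6-.5+o
S=[(245,290),(272,250),(525,322),(500,372)];D=[(325,305),(317,265),(612,212),(632,260)]
S=[f(c,(155,145)) for c in S];D=[f(c,(135,165)) for c in D]
for n,L in(("scene",S),("side",D)):
    W=np.array([plane(n,p,.057) for p in L]); print(n,W.round(3).tolist(),"mid",W.mean(0).round(4),"len",np.linalg.norm(W[3]-W[0]),np.linalg.norm(W[2]-W[1]),"wid",np.linalg.norm(W[1]-W[0]))
for s,d in zip(S,D): p,e=tri(s,d);print(p.round(3),e.round(4))
# middle good piece top corners
G=[f(c,(155,145)) for c in[(212,172),(245,130),(582,225),(555,268)]]
W=np.array([plane("scene",p,.057) for p in G]);print("good",W.round(3).tolist())
for n,p in(("scene",(136.3,253)),("side",(191.5,293.8))): print("btn",plane(n,p,.057).round(3))
E
```

```text
scene [[0.483, -0.083, 0.057], [0.475, -0.052, 0.057], [0.614, -0.018, 0.057], [0.625, -0.053, 0.057]] mid [ 0.5493 -0.0514  0.057 ] len 0.14466577054810661 0.14288430019399134 wid 0.03139815557238673
side [[0.484, -0.081, 0.057], [0.479, -0.051, 0.057], [0.615, -0.018, 0.057], [0.623, -0.056, 0.057]] mid [ 0.5504 -0.0516  0.057 ] len 0.1408639814196841 0.14031535310598633 wid 0.030298966175255182
[ 0.485 -0.084  0.059] 0.0003
[ 0.479 -0.056  0.061] 0.0012
[ 0.615 -0.019  0.058] 0.0008
[ 0.623 -0.051  0.053] 0.0009
good [[0.41, -0.025, 0.057], [0.402, 0.011, 0.057], [0.596, 0.056, 0.057], [0.603, 0.022, 0.057]]
btn [ 0.504 -0.352  0.057]
btn [ 0.505 -0.351  0.057]
```

Both views agree: short_middle is at (0.550, -0.051, 0.057), length 141–144 mm, and the button top is at (0.505, -0.352, ~0.059). I'll shut the fingers and travel high.

Emit:
jog_arm([
  [0.03,0.038,0],
  [0.036,0.045,0],
  [0.036,0.045,0],
  [0.036,0.045,0],
  [0.036,0.045,0],
], hand=[0,0,0,0,0], yaw=[0,0,0,0,0])

```text
time_s: 0.72
position: [0.3508, -0.3014, 0.2482]
tool_rot: [[0.948, 0.32, -0.0], [0.32, -0.948, 0.0], [-0.0, -0.0, -1.0]]
ft_force: [0.8, -0.6, -0.1]
grip_width: 0.0002
gripper_force: 0.0
```

Emit:
jog_arm([
  [0.036,0.045,0],
  [0.036,0.045,0],
  [0.036,0.045,0],
  [0.036,0.045,0],
  [0.03,0.038,0],
], hand=[0,0,0,0,0], yaw=[0,0,0,0,0])

```text
time_s: 1.35
position: [0.525, -0.0831, 0.2481]
tool_rot: [[0.947, 0.321, -0.0], [0.321, -0.947, 0.0], [-0.0, -0.0, -1.0]]
ft_force: [-0.1, -1.1, -0.3]
grip_width: -0.0002
gripper_force: 0.0
```

Emit:
jog_arm([
  [0.025,0.032,0],
  [0,0,-0.04],
  [0,0,-0.04],
  [0,0,-0.038],
  [0,0,0],
], hand=[0,0,0,0,0], yaw=[0,0,0,0,0])

```text
time_s: 1.98
position: [0.5478, -0.0527, 0.1281]
tool_rot: [[0.947, 0.32, -0.006], [0.32, -0.947, 0.002], [-0.005, -0.004, -1.0]]
ft_force: [0.0, -0.4, 0.3]
grip_width: -0.0002
gripper_force: 0.0
```

```bash
python3 - <<'E'
from h import *
print(env.observe()["position"])
im=env.get_image("side")[...,::-1][110:240,120:270]
cv2.imwrite("pics/side2.png",cv2.resize(im,None,fx=4,fy=4,interpolation=cv2.INTER_CUBIC))
E
```

```text
[ 0.54775333 -0.05265912  0.12811755]
```

View pics/side2.png

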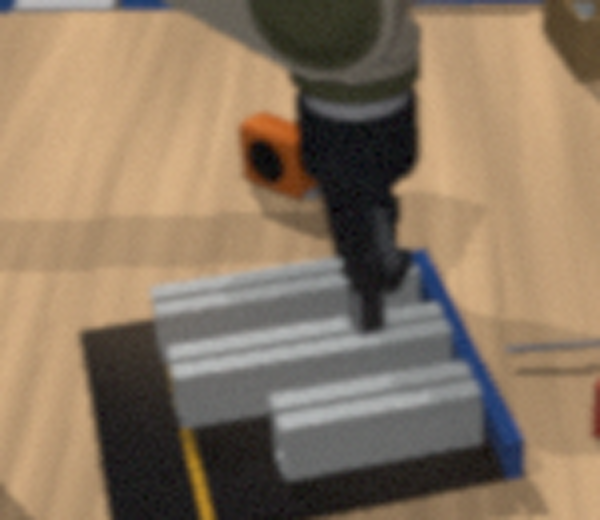

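The fingertips show at crop (370,325), about (212.1,190.9) in the full side image, over the short profile in line of sight. I'll check their height.

```bash
python3 - <<'E'
from h import *
for v in(320,325,330):
    o,d=ray("side",((370.5)/4-.5+120,(v+.5)/4-.5+110)); t=(-.053-o[1])/d[1]; print((o+d*t).round(4))
E
```

```text
[ 0.5495 -0.053   0.1193]
[ 0.5493 -0.053   0.1152]
[ 0.5491 -0.053   0.1112]
```

The tips are at about 0.111–0.115 m, which matches the 17 mm overhang, and they are centred. I'll descend 33 mm and hold.

Emit:
jog_arm([
  [0.002,0.001,-0.012],
  [0,0,-0.012],
  [0,0,-0.009],
  [0,0,0],
  [0,0,0],
], hand=[0,0,0,0,0], yaw=[0,0,0,0,0])

```text
time_s: 2.65
position: [0.5512, -0.0521, 0.0976]
tool_rot: [[0.947, 0.32, 0.0], [0.32, -0.947, -0.0], [0.0, 0.0, -1.0]]
ft_force: [-0.2, -0.5, -0.9]
grip_width: -0.0001
gripper_force: 0.0
```

Emit:
jog_arm([
  [0,0,0],
  [0,0,0],
  [0,0,0],
  [0,0,0],
  [0,0,0],
], hand=[0,0,0,0,0], yaw=[0,0,0,0,0])

```text
time_s: 3.28
position: [0.551, -0.052, 0.0973]
tool_rot: [[0.947, 0.32, -0.0], [0.32, -0.947, -0.0], [-0.0, 0.0, -1.0]]
ft_force: [0.2, -0.4, -0.0]
grip_width: -0.0
gripper_force: 0.0
```

Emit:
jog_arm([
  [0,0,0],
  [0,0,0],
  [0,0,0],
  [0,0,0],
  [0,0,0],
], hand=[0,0,0,0,0], yaw=[0,0,0,0,0])

```text
time_s: 3.9
position: [0.551, -0.0521, 0.0973]
tool_rot: [[0.947, 0.32, 0.0], [0.32, -0.947, -0.0], [0.0, 0.0, -1.0]]
ft_force: [0.0, 0.5, -0.4]
grip_width: 0.0001
gripper_force: 0.0
```

Emit:
jog_arm([
  [0,0,0],
  [0,0,0],
  [0,0,0],
  [0,0,0],
  [0,0,0],
], hand=[0,0,0,0,0], yaw=[0,0,0,0,0])

```text
time_s: 4.53
position: [0.551, -0.0521, 0.0973]
tool_rot: [[0.947, 0.32, 0.0], [0.32, -0.947, -0.0], [0.0, 0.0, -1.0]]
ft_force: [0.3, -0.4, 0.1]
grip_width: 0.0004
gripper_force: 0.0
```

Emit:
jog_arm([
  [0,0,0],
  [0,0,0],
  [0,0,0],
  [0,0,0],
  [0,0,0],
], hand=[0,0,0,0,0], yaw=[0,0,0,0,0])

```text
time_s: 5.15
position: [0.551, -0.0521, 0.0973]
tool_rot: [[0.947, 0.32, -0.0], [0.32, -0.947, -0.0], [-0.0, 0.0, -1.0]]
ft_force: [0.0, 0.4, -0.3]
grip_width: -0.0001
gripper_force: 0.0
```

The hold lasted 2.5 s. Next I'll rise and move to the button: dx −0.046, dy −0.300.

Emit:
jog_arm([
  [0,0,0.03],
  [0,0,0.04],
  [-0.006,-0.04,0.02],
  [-0.008,-0.052,0],
  [-0.008,-0.052,0],
], hand=[0,0,0,0,0], yaw=[0,0,0,0,0])

```text
time_s: 5.78
position: [0.5287, -0.1974, 0.1877]
tool_rot: [[0.947, 0.321, 0.001], [0.321, -0.947, -0.0], [0.001, 0.001, -1.0]]
ft_force: [0.6, -0.1, 0.0]
grip_width: -0.0001
gripper_force: 0.0
```

Emit:
jog_arm([
  [-0.008,-0.052,0],
  [-0.008,-0.052,0],
  [-0.008,-0.052,0],
  [0,0,-0.02],
  [0,0,0],
], hand=[0,0,0,0,0], yaw=[0,0,0,0,0])

```text
time_s: 6.4
position: [0.5043, -0.3519, 0.1659]
tool_rot: [[0.948, 0.319, -0.002], [0.319, -0.948, 0.003], [-0.001, -0.003, -1.0]]
ft_force: [0.7, 0.1, 0.9]
grip_width: 0.0
gripper_force: 0.0
```

Emit:
jog_arm([
  [0,0,-0.04],
  [0,0,-0.03],
  [0,0,-0.01],
  [0,0,0],
  [0,0,0],
], hand=[0,0,0,0,0], yaw=[0,0,0,0,0])

```text
time_s: 7.02
position: [0.5056, -0.3524, 0.0889]
tool_rot: [[0.947, 0.32, 0.002], [0.32, -0.947, -0.002], [0.001, 0.002, -1.0]]
ft_force: [-0.3, 0.2, 0.1]
grip_width: -0.0001
gripper_force: 0.0
```

Emit:
jog_arm([
  [0,0,-0.004],
  [0,0,-0.004],
  [0,0,-0.002],
  [0,0,-0.002],
  [0,0,0],
], hand=[0,0,0,0,0], yaw=[0,0,0,0,0])

```text
time_s: 7.65
position: [0.5055, -0.3525, 0.0778]
tool_rot: [[0.947, 0.32, 0.002], [0.32, -0.947, -0.002], [0.001, 0.003, -1.0]]
ft_force: [-3.0, 3.6, 19.9]
grip_width: 0.0
gripper_force: 9.7
```

Emit:
jog_arm([
  [0,0,-0.001],
  [0,0,-0.001],
  [0,0,-0.001],
  [0,0,0],
  [0,0,0],
], hand=[0,0,0,0,0], yaw=[0,0,0,0,0])

```text
time_s: 8.28
position: [0.5056, -0.3525, 0.0774]
tool_rot: [[0.947, 0.32, 0.003], [0.32, -0.947, -0.004], [0.002, 0.005, -1.0]]
ft_force: [-8.7, 8.1, 39.8]
grip_width: -0.0003
gripper_force: 19.4
```

The force climbed to 40 N without further travel, so the button looks bottomed out. I'll back off in steps to check that the spring force falls away over about 6 mm.

Emit:
jog_arm([
  [0,0,0.002],
  [0,0,0.002],
  [0,0,0.0015],
  [0,0,0],
  [0,0,0],
], hand=[0,0,0,0,0], yaw=[0,0,0,0,0])

```text
time_s: 8.9
position: [0.5054, -0.3524, 0.0781]
tool_rot: [[0.947, 0.32, 0.001], [0.32, -0.947, -0.001], [0.001, 0.001, -1.0]]
ft_force: [1.8, -1.1, 5.6]
grip_width: 0.0001
gripper_force: 3.0
```

```bash
python3 - <<'E'
from h import *
o=[]
for n,(x,y) in(("side",(130,220)),("scene",(80,185))):
    im=env.get_image(n)[...,::-1][y:y+120,x:x+120]; o.append(cv2.resize(im,None,fx=3.3,fy=3.3,interpolation=cv2.INTER_CUBIC))
cv2.imwrite("pics/press.png",np.hstack(o))
E
```

```text
(no output)
```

View pics/press.png

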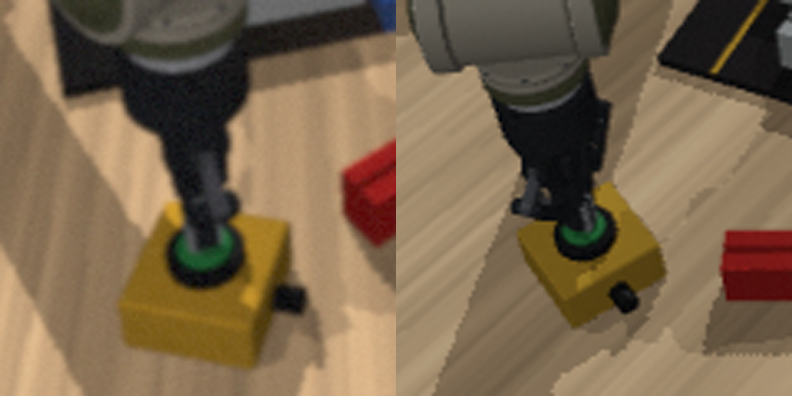

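The tips sit on the green button in both views, at crop (205,245) and (585,225). The force of about 5.6 N matches a fully depressed spring. Now I'll rise clear.

Emit:
jog_arm([
  [0,0,0.003],
  [0,0,0.01],
  [0,0,0.03],
  [0,0,0.05],
  [0,0,0.05],
], hand=[0,0,0,0,0], yaw=[0,0,0,0,0])

```text
time_s: 9.62
position: [0.5043, -0.3514, 0.2219]
tool_rot: [[0.947, 0.32, -0.002], [0.32, -0.947, 0.002], [-0.001, -0.003, -1.0]]
ft_force: [0.6, -0.4, -0.3]
grip_width: 0.0001
gripper_force: 0.0
```

Emit:
jog_arm([
  [0,0,0],
  [0,0,0],
  [0,0,0],
  [0,0,0],
  [0,0,0],
], hand=[0,0,0,0,0], yaw=[0,0,0,0,0])

```text
time_s: 10.25
position: [0.505, -0.352, 0.2203]
tool_rot: [[0.947, 0.32, -0.001], [0.32, -0.947, 0.001], [-0.0, -0.001, -1.0]]
ft_force: [0.1, -0.1, -1.1]
grip_width: -0.0004
gripper_force: 0.0
```

```bash
python3 - <<'E'
from h import *
h=cv2.cvtColor(env.get_image("side"),cv2.COLOR_RGB2HSV); m=cv2.inRange(h,(50,100,30),(85,255,255)); N,_,st,ce=cv2.connectedComponentsWithStats(m)
i=1+st[1:,4].argmax();print(st[i],ce[i],env.observe()["position"],env.observe()["ft_force"])
print(env.close_job())
E
```

```text
[183 287  18  15 226] [191.45132743 293.95132743] [ 0.5049798  -0.35199936  0.22045759] [1.29156591 0.23188509 0.56412185]
the job is handed in; nothing more can be done
None
```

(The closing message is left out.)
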